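Pack the contamination-audit kit

ROBOT

A 6-joint arm with a two-finger parallel gripper is mounted at the origin on a cart in front of the work surface, level with it; the furniture and walls round the work are solid. World frame = base frame: x ahead of the robot, y to its left, z up, the work surface at z = 0. Lengths are in mm, angles in rad, forces in N, time in s.
With the tool pointing down it reaches from about 350 to 875 mm from the base axis. Payload 4.2 kg.
Tool frame: the origin (TCP) lies between the finger pads; the fingertips stand 25 mm ahead of it and the grasp point (between the pads) lies 6 mm ahead of it; z points along the fingers, y is the line along which they close (so a half turn about z gives the same grasp; the last joint's range is limited). The gripper opens to 85 mm and grips with 20 to 120 N. Pads are 22 mm wide; open, the fingers measure 114 mm over their backs; the gripper's body (76 mm by 85 mm) begins 54 mm behind the grasp point. The pads swing forward as they close: fully open they stand 13 mm farther back than shut.
Start: joints at [1.452, 0.385, 0.008, 0, -1.194, -0.259], TCP at [230.515, 580.915, 256.312] pointing down, gripper open.
Joint ranges: [-3.14, 3.14], [-1.21, 2.06], [-1.07, 1.41], [-3.16, 2.05], [-2.99, -0.16], [-3.1, 3.1]. Speed limits (rad/s): [2.79, 2.79, 3.14, 3.14, 3.14, 3.14].

INTERFACE

Orientations are given as a unit quaternion [x, y, z, w].
In Python, from bench import arm gives the robot as it stands.
- The arm moves only by the shell command python3 -m pendant 'ROWS'. ROWS is JSON, a list of rows, each a list of 7 numbers: the shift along the tool's x, y, z in m, then the turn, a rotation vector about the tool's x, y, z in degrees, then the finger opening in m, from 0 to 0.0854. In form: [[x, y, z, wx, wy, wz, fingers], ...]. A call has 1 to 12 rows; each row shifts and turns the commanded pose from where the row before left it, along the tool's axes as they then stand; what a row does not reach is not made up. A row lasts 1/10 s, in which the tool goes at most 50 mm and 8.59 degrees, less where a joint would pass 70% of its speed; a pose out of reach is approached as far as the arm can. A call is refused whole if a number of a shift passes 0.05 or a number of a turn 8.59, either way. A call with a gripper value outside its range is refused whole. The fingers move at their own pace and stop on an object; the grip force is fixed at half the most. Time passes only in rows, so rows that do not move let the fingers close. It gives the time, the measured TCP pose, the force, the opening and the grip force at its end, in the units of the state.
- arm.read_state(): the state, without advancing time (a new reading comes with each control period).
- arm.get_image(name): name is "side" or "top" or "wrist"; returns a dict with "image" (384x512x3 uint8, red, green, blue), "fx", "fy", "cx", "cy" (pixels), "xyz" and "rotation" of the camera in the world. Camera axes: x right, y down, z forward; pixel columns grow to the right and rows downward; lengths in mm; the calibration is good to about 2 mm. A picture is of the moment at which its call begins. There is no depth.
- arm.job_done(): hands the job in; it is judged then, once.
The state is a dict: "clock": time; "joints": joint angles; "joint_vel": joint speeds; "joint_efforts": joint torques, N m; "position": TCP position; "ee_rot": TCP orientation; "contact_force": force on the tool from outside, world axes, zero at the start; "wrist_torque": the same for the moment, N m; "gripper_width": finger opening in mm; "grasp_force": force on a finger pad.
Only numpy, scipy, OpenCV 4.12 (cv2) and the standard library are available. Lean on these libraries where they do the work, as an engineer would, in place of code of your own. Each camera call takes 0.05 s, during which the arm holds its last target. There are 200 camera calls.

TASK

Pack the sample kit for the analysis lab: set the pink vial in the black cup, the amber vial in the blue cup, the filter cassette in the wide white cup and the black chip tray in the square grey nest, each seated flat and upright. Keep what you carry upright, and leave the empty clear vial and the white chip tray of the next lot where they are.

Things in the scene. Friction and masses are not known exactly. Their poses are not given: they have to be found in the camera images.
- vial_pink: filled sample vial, to be packed: pink liquid, black screw cap, 24 mm diameter, 48 mm tall, upright on the table. Origin: centre of its underside, z up its axis. Grip the round body, best 22 mm or more above its underside so that the fingers stay above the nest's rim.
- vial_amber: filled sample vial, to be packed: amber liquid, blue screw cap, 28 mm diameter, 52 mm tall, upright on the table. Origin: centre of its underside, z up. Grip as the pink one.
- vial_empty: EMPTY sample vial, not part of the kit, stays where it stands: clear and empty, white screw cap, 20 mm diameter, 40 mm tall. Origin: centre of its underside, z up.
- chips_black: black chip tray, to be packed: flat square black tray with a grid of pale chips, 51 x 51 x 8 mm, lying on the table at any turn (square: any of its four ways round fits). Origin: centre of its underside, x and y along its sides, z up. Grip across two facing sides at their middle; the fingertips may reach below its underside once over the nest.
- chips_white: pale chip tray of the next lot, not part of the kit, stays where it lies: like the black one but its frame is white to light grey, 51 x 51 x 8 mm. Origin: centre of its underside, x and y along its sides, z up.
- cassette: air filter cassette, to be packed: pale round drum of 49 mm diameter and 33 mm overall height, with a small nipple (about 12 mm) on top and a foot below it; the full-width drum lies 6 to 25 mm above the underside. Origin: centre of the underside, z up. Grip across the drum, fingertips at least 12 mm above the underside.
- nest_black: nest for the black-capped vial: black round flared cup on a white round flange (72 mm diameter); floor 6 mm above its origin and 30 mm wide, widening to 46 mm at the rim 22 mm above its origin. Origin: centre of its underside, z up. The four nests stand in a flat steel tray (230 x 220 mm, floor 3 mm, rim 16 mm high), 100 mm apart, in changing order.
- nest_blue: nest for the blue-capped vial: blue round flared cup on a white round flange (76 mm); floor 6 mm above its origin and 34 mm wide, widening to 50 mm at the rim 22 mm above its origin. Origin: centre of its underside, z up.
- nest_cassette: nest for the filter cassette: wide, low white round cup on a white flange (84 mm); floor 6 mm above its origin and 57 mm wide, widening to 69 mm at the rim 16 mm above its origin. Origin: centre of its underside, z up.
- nest_chip: nest for the chip tray: grey plate 80 x 80 x 6 mm; raised pad 40 x 40 mm, top 12 mm above the origin; steel guide tabs in pairs at the corners, 55 mm apart at pad height, flaring to 67 mm at their tops, 24 mm above the origin. The middle 36 mm of each side is free for the fingers, down to the plate. Origin: centre of its underside, x and y along its sides, z up.
Things that resemble listed ones, but are neither listed nor needed, are in the scene too. What is shaped like the chips_black but green or red is not meant.

How it is judged:
By the outcome, as a careful person would: the job done as asked, in the order asked, and still so for the second after the job is handed in, with the robot touching nothing.
It also fails if it takes over 96 s, if anything falls off the work surface, if the arm or the gripper's body presses on something with over 40 N, if the wrist force passes 120 N, or if a joint passes its speed limit or range.

## Working session

There is one attempt and no reset: what is moved stays moved. The work goes in short steps, Python scripts to look and compute and a shell command to move; the robot and the scene stay as the last step left them, time stands still between calls to the robot, and variables do not carry over. Pictures are saved under pics/ and viewed, at most 14 in all, crops included, and the job is handed in when it is done.

```bash
ls; mkdir -p pics; python3 - <<'E'
from bench import arm
import cv2, numpy as np, pickle
d={}
for n in ("top","side","wrist"):
    r=arm.get_image(n); d[n]=r
    cv2.imwrite(f"pics/{n}0.png",cv2.resize(r["image"][:,:,::-1],(800,600),interpolation=cv2.INTER_CUBIC))
    print(n,r["fx"],r["cx"],r["cy"],np.round(r["xyz"],1),np.round(r["rotation"],3).tolist())
pickle.dump(d,open("im0.pkl","wb"))
s=arm.read_state();print({k:np.round(v,3).tolist() for k,v in s.items()})
E
```

```text
pics
top 469.4792411361786 258.68420441499825 187.1650873823848 [ 322.5  -53.1 1322.4] [0.714, -0.696, 0.045, -0.059]
side 478.7921032602521 254.25889864030194 191.20391417856845 [ 412.4 1368.7  896.7] [-0.012, 0.868, -0.495, 0.02]
wrist 279.6747076160365 257.5954088263262 189.71144442385344 [302.7 551.4 373.3] [-0.555, 0.817, 0.126, -0.087]
{'clock': 0.15, 'joints': [1.452, 0.385, 0.007, -0.0, -1.194, -0.259], 'joint_vel': [-0.001, -0.0, 0.004, 0.002, 0.0, 0.001], 'joint_efforts': [-0.0, -39.268, 18.858, 4.189, -0.003, 0.0], 'position': [230.381, 580.553, 255.49], 'ee_rot': [0.982, -0.188, -0.0, 0.001], 'contact_force': [0.227, 0.184, 0.27], 'wrist_torque': [0.033, -0.017, -0.001], 'grasp_force': 0.0, 'gripper_width': 85.313}
```

View pics/top0.png

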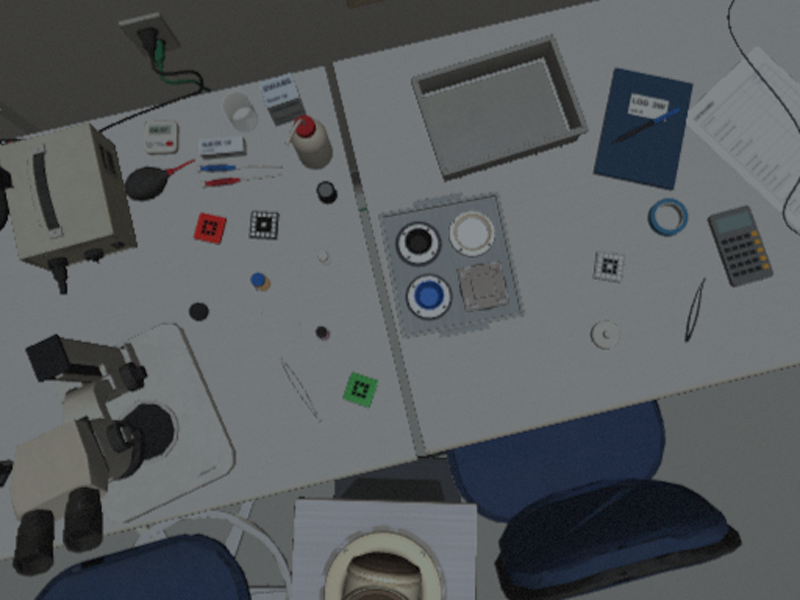

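View pics/side0.png

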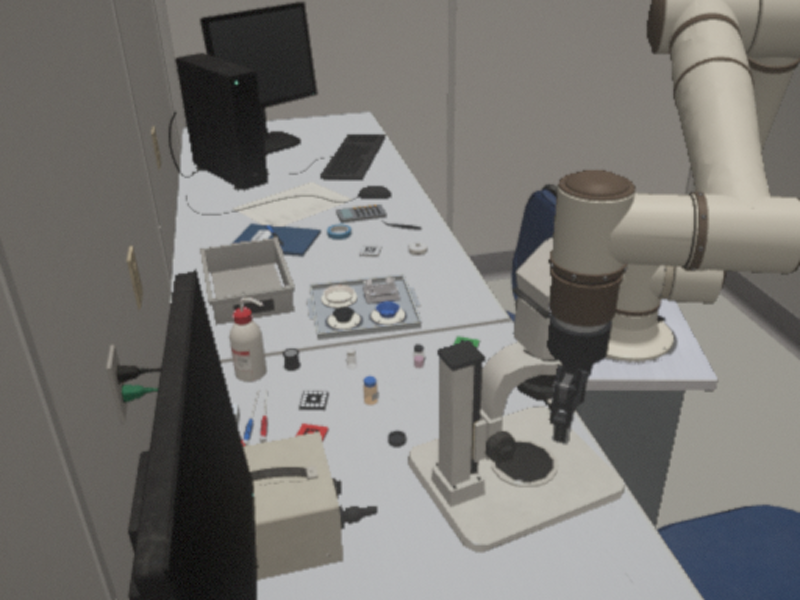

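```bash
cat > h.py <<'E'
import numpy as np, cv2, pickle
from scipy.spatial.transform import Rotation as Ro
def ray(r,u,v):
    d=Ro.from_quat(r["rotation"]).apply([(u-r["cx"])/r["fx"],(v-r["cy"])/r["fy"],1]); return np.array(r["xyz"],float),d
def hit(r,u,v,z):
    o,d=ray(r,u,v); return np.round((o+d*(z-o[2])/d[2]),1)
def proj(r,p):
    c=Ro.from_quat(r["rotation"]).inv().apply(np.array(p,float)-r["xyz"]); return np.round([r["cx"]+r["fx"]*c[0]/c[2],r["cy"]+r["fy"]*c[1]/c[2]],1)
S=.64
E
python3 - <<'E'
from h import *
d=pickle.load(open("im0.pkl","rb"));t=d["top"];s=d["side"]
print(proj(t,[0,0,0])/S,proj(t,[230,580,256])/S,proj(s,[230,580,256])/S,proj(s,[0,0,0])/S)
for n,u,v,z in [("pink",322,332,48),("amber",258,280,52),("white vial",323,257,40),("blk jar",326,191,40),("blk disc",199,311,10),("chips_blk",264,225,8),("chips_wh",609,266,8),("cass",605,334,33),("n_blk",419,243,9),("n_cas",472,233,9),("n_blue",429,297,9),("n_chip",484,286,15),("green",360,390,8)]:
    h=hit(t,u*S,v*S,z); print(n,h,proj(s,h)/S)
E
```

```text
[382.03125 590.9375 ] [-24.375   455.15625] [569.6875  411.71875] [623.90625 333.90625]
pink [439.2 116.5  48. ] [419.0625  345.15625]
amber [527.8 232.9  52. ] [371.25    377.96875]
white vial [574.1 121.6  40. ] [352.5    349.6875]
blk jar [695.7 121.4  40. ] [292.96875 349.375  ]
blk disc [475.2 346.4  10. ] [397.1875 435.3125]
chips_blk [637.9 237.5   8. ] [314.6875  397.65625]
chips_wh [ 575.9 -394.2    8. ] [370.46875 248.90625]
cass [ 449.6 -379.    33. ] [418.125  242.8125]
n_blk [610.4 -48.9   9. ] [344.0625  317.96875]
n_cas [ 631.3 -145.4    9. ] [339.375 296.25 ]
n_blue [511.1 -69.4   9. ] [388.75  313.125]
n_chip [ 532.7 -167.9   15. ] [381.71875 289.21875]
green [341.2  49.6   8. ] [466.09375 343.28125]
```

View pics/wrist0.png

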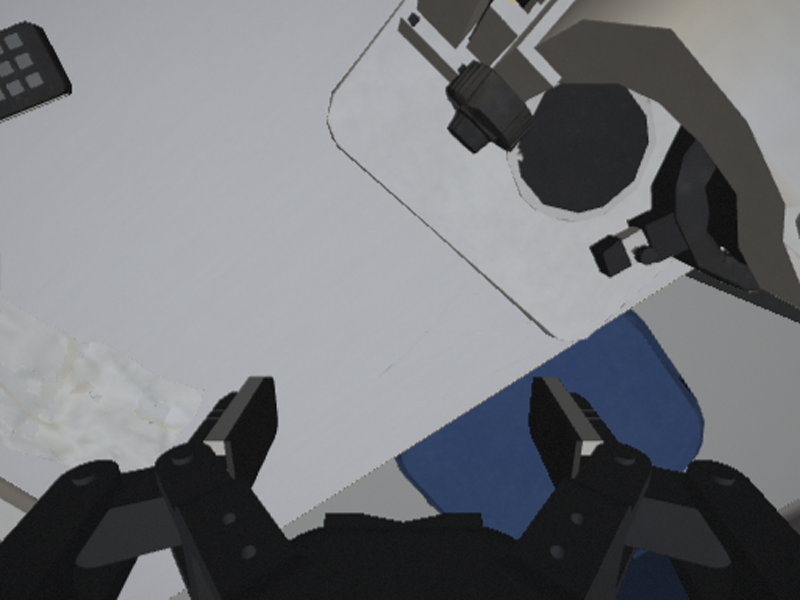

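```bash
python3 - <<'E'
from h import *
d=pickle.load(open("im0.pkl","rb"));t=d["top"]["image"];s=d["side"]["image"]
c=lambda im,u,v,w,h,k:cv2.resize(im[v:v+h,u:u+w],(w*k,h*k),interpolation=cv2.INTER_CUBIC)
L=c(s,185,205,100,75,4); Rr=c(t,150,120,100,75,4); A=c(t,240,120,100,100,4)[:300]; B=c(t,370,150,100,75,4)
m=np.vstack([np.hstack([L,Rr]),np.hstack([A,B])]); m=np.clip(m.astype(float)*1.3,0,255).astype(np.uint8)
cv2.imwrite("pics/m1.png",m[:,:,::-1])
# microscope triangulation
def tri(a,b):
    o1,d1=ray(d["top"],a[0]*S,a[1]*S);o2,d2=ray(d["side"],b[0]*S,b[1]*S)
    k=np.linalg.lstsq(np.c_[d1,-d2],o2-o1,rcond=None)[0];p,q=o1+k[0]*d1,o2+k[1]*d2
    return np.round((p+q)/2),np.round(np.linalg.norm(p-q))
print(tri((55,358),(462,355)),tri((132,376),(500,447)))
for z in (250,350): print([hit(d["top"],u*S,v*S,z) for u,v in [(35,540),(85,520),(60,460),(90,350)]])
print(Ro.from_quat(d["wrist"]["rotation"]).as_matrix().round(2))
E
```

```text
(array([370., 471., 271.]), np.float64(2.0)) (array([328., 439.,  69.]), np.float64(51.0))
[array([114.4, 484.9, 250. ]), array([143.9, 415.9, 250. ]), array([226.2, 459.9, 250. ]), array([385.5, 430.7, 250. ])]
[array([133.8, 434.7, 350. ]), array([160.6, 372.2, 350. ]), array([235.2, 412. , 350. ]), array([379.6, 385.6, 350. ])]
[[-0.37 -0.89 -0.28]
 [-0.93  0.35  0.11]
 [ 0.    0.3  -0.95]]
```

View pics/m1.png

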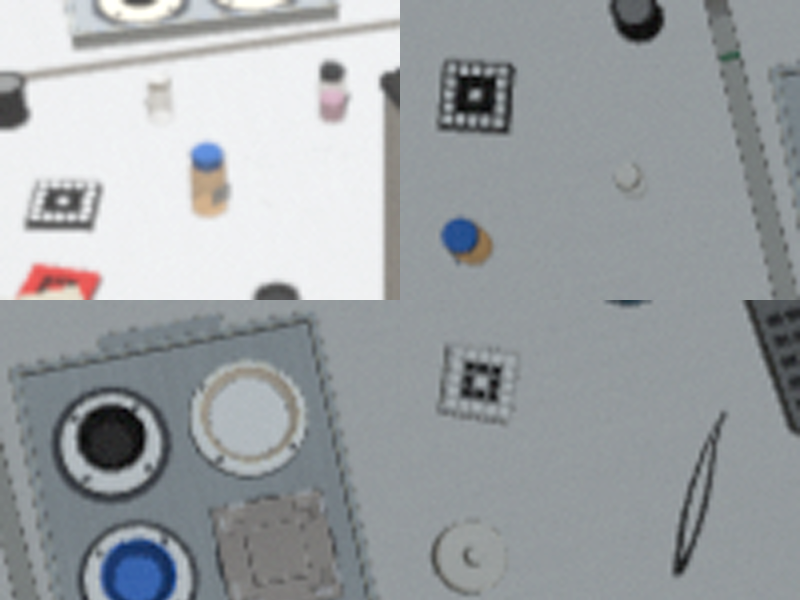

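```bash
python3 -m pendant '[[0,0,-0.03,0,0,0,0.085],[0,0,-0.05,0,0,0,0.085],[0,0,-0.05,0,0,0,0.085],[0,0,-0.05,0,0,0,0.085],[0,0,-0.05,0,0,-7.2,0.085],[0,0,-0.02,0,0,-7.2,0.085],[0,0,0,0,0,-7.3,0.085],[0,0,0,0,0,0,0.085]]'; python3 - <<'E'
from h import *
t=pickle.load(open("im0.pkl","rb"))["top"]
for n,u,v,z in [("amber",165,179.2,52),("nblk",267.5,154.5,25),("nblue",274.5,188.2,25),("ncas",302,148.8,19),("nchip",309.8,182.8,15),("black chips",169,144.2,8),("cass",388,214,33)]: print(n,hit(t,u,v,z))
E
```

```text
clock: 0.95
position: [230.4, 581.0, 506.5]
ee_rot: [1.0, 0.0, -0.0, -0.0]
contact_force: [-0.2, -0.2, -0.3]
gripper_width: 85.3
grasp_force: 0.0
amber [527.8 233.3  52. ]
nblk [609.8 -47.   25. ]
nblue [514.1 -68.9  25. ]
ncas [ 629.9 -144.5   19. ]
nchip [ 533.3 -168.    15. ]
black chips [637.3 237.4   8. ]
cass [ 449.  -381.2   33. ]
```

```bash
python3 -m pendant '[[0.01,0.025,0,0,0,0,0.085],[0.02,0.045,0,0,0,0,0.085],[0.02,0.045,0,0,0,0,0.085],[0.02,0.045,0,0,0,0,0.085],[0.02,0.045,0,0,0,0,0.085],[0.02,0.045,0,0,0,0,0.085],[0.02,0.045,0,0,0,0,0.085],[0.02,0.045,0,0,0,0,0.085],[0.02,0.045,0,0,0,0,0.085],[0.02,0.045,0,0,0,0,0.085],[0.02,0.034,0,0,0,0,0.085],[0,0,0,0,0,0,0.085]]'
python3 -m pendant '[[0,0,0.03,0,0,0,0.085],[0,0,0.05,0,0,0,0.085],[0,0,0.05,0,0,0,0.085],[0,0,0.05,0,0,0,0.085],[0,0,0.05,0,0,0,0.085],[0,0,0.03,0,0,0,0.085],[0,0,0,0,0,0,0.085]]'
python3 - <<'E'
from h import *
from bench import arm
r=arm.get_image("wrist");pickle.dump(r,open("w1.pkl","wb"));print(arm.read_state()["position"],arm.read_state()["ee_rot"],r["xyz"])
cv2.imwrite("pics/w1.png",cv2.resize(r["image"][:,:,::-1],(800,600),interpolation=cv2.INTER_CUBIC))
print(proj(r,[439,116.5,48])/S, proj(r,[439,116.5,0])/S)
E
```

```text
clock: 2.15
position: [441.9, 113.7, 505.2]
ee_rot: [1.0, -0.004, -0.001, 0.001]
contact_force: [0.2, 0.6, -0.4]
gripper_width: 85.2
grasp_force: 0.0
clock: 2.85
position: [437.7, 115.9, 241.5]
ee_rot: [1.0, -0.001, -0.005, 0.003]
contact_force: [0.0, 0.3, 0.8]
gripper_width: 84.9
grasp_force: 0.0
[439.84472074 116.83697805 244.75331471] [ 9.99996383e-01  8.83871299e-05 -2.12951434e-03  1.64061168e-03] [516.63091201 115.78483982 358.66572996]
[399.0625 264.0625] [399.21875 250.     ]
```

View pics/w1.png

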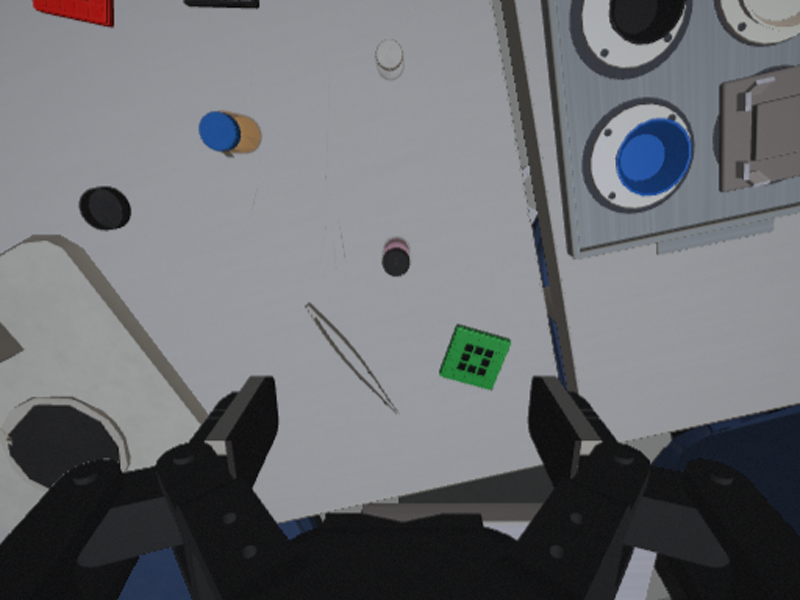

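```bash
python3 - <<'E'
from h import *
r=pickle.load(open("w1.pkl","rb"))
for n,u,v,z in [("pink",396,262,48),("amber",219,131,52),("nblue",655,157,25),("nblk",648,3,25),("bluefl",640,156,8)]: print(n,hit(r,u*S,v*S,z))
from bench import arm
s=arm.read_state();print(s["position"],s["clock"])
E
```

```text
pink [440.5 118.7  48. ]
amber [529.8 234.3  52. ]
nblue [513.1 -70.4  25. ]
nblk [610.  -48.3  25. ]
bluefl [513.7 -68.3   8. ]
[439.84472074 116.83697805 244.75331471] 2.9
```

```bash
python3 -m pendant '[[0,-0.001,0.03,0,0,0,0.085],[0,0,0.05,0,0,0,0.085],[0,0,0.05,0,0,0,0.085],[0,0,0.04,0,0,0,0.085],[0,0,0.02,0,0,0,0.085],[0,0,0.01,0,0,0,0.085],[0,0,0,0,0,0,0.085],[0,0,0,0,0,0,0.085]]'
python3 - <<'E'
from h import *
from bench import arm
r=arm.get_image("wrist");pickle.dump(r,open("w2.pkl","wb"));print(arm.read_state()["position"])
cv2.imwrite("pics/w2.png",r["image"][:,:,::-1])
E
```

```text
clock: 3.7
position: [442.5, 119.2, 47.9]
ee_rot: [1.0, 0.001, 0.002, -0.001]
contact_force: [0.1, 0.9, -0.1]
gripper_width: 84.9
grasp_force: 0.0
[442.39913376 119.1546339   48.05087054]
```

View pics/w2.png

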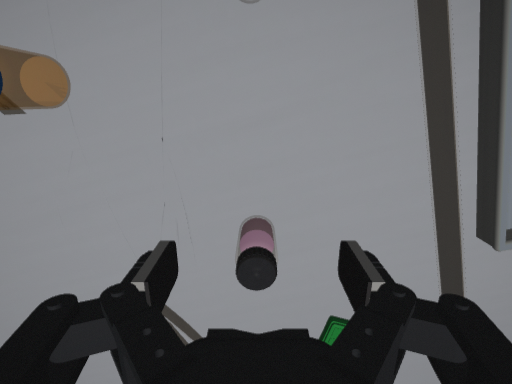

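```bash
python3 - <<'E'
from h import *
r=pickle.load(open("w2.pkl","rb"))
print(hit(r,257,268.5,48),hit(r,257,228,0))
E
python3 -m pendant '[[0,0,0.002,0,0,0,0.05],[0,0,0,0,0,0,0.02],[0,0,0,0,0,0,0],[0,0,0,0,0,0,0],[0,0,0,0,0,0,0],[0,0,0,0,0,0,0],[0,0,0,0,0,0,0]]'
```

```text
[442.4 118.7  48. ] [441.3 118.9   0. ]
clock: 4.45
position: [441.2, 118.2, 44.7]
ee_rot: [1.0, 0.001, 0.0, -0.0]
contact_force: [-0.5, -0.5, 6.4]
gripper_width: 21.0
grasp_force: 58.6
```

```bash
python3 -m pendant '[[0,0,-0.01,0,0,0,0],[0,0,-0.02,0,0,0,0],[0,0,-0.03,0,0,0,0],[0,0,-0.03,0,0,0,0],[0,0,-0.01,0,0,0,0],[0,0,0,0,0,0,0],[0,0,0,0,0,0,0]]'
python3 - <<'E'
from h import *
from bench import arm
r=arm.get_image("wrist");s=arm.get_image("side");pickle.dump((r,s),open("w3.pkl","wb"));p=arm.read_state()["position"];print(p)
u,v=proj(s,np.array(p)-[0,0,30]).astype(int);print(u,v)
a=cv2.resize(s["image"][v-40:v+40,u-35:u+35],(350,400),interpolation=cv2.INTER_CUBIC)
b=cv2.resize(r["image"][150:350,140:365],(450,400),interpolation=cv2.INTER_CUBIC)
cv2.imwrite("pics/w3.png",np.hstack([a,b])[:,:,::-1])
E
```

```text
clock: 5.15
position: [440.2, 117.7, 143.5]
ee_rot: [1.0, 0.0, -0.001, 0.0]
contact_force: [-0.1, 0.1, -0.2]
gripper_width: 20.8
grasp_force: 58.7
[440.04611405 117.58708637 142.91316885]
267 203
```

View pics/w3.png

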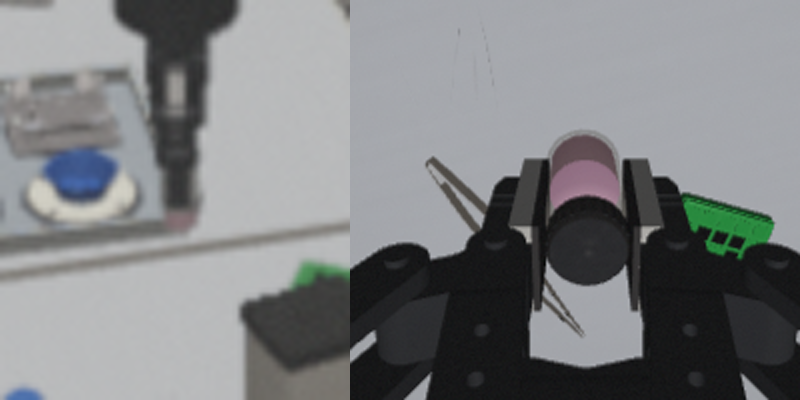

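```bash
python3 -m pendant '[[0.01,0.01,0,0,0,0,0],[0.02,0.02,0,0,0,0,0],[0.03,0.03,0,0,0,0,0],[0.03,0.03,0,0,0,0,0],[0.03,0.03,0,0,0,0,0],[0.03,0.025,0,0,0,0,0],[0.015,0.015,0,0,0,0,0],[0.005,0.006,0,0,0,0,0],[0,0,0,0,0,0,0],[0,0,0,0,0,0,0],[0,0,0,0,0,0,0]]'
python3 - <<'E'
from h import *
from bench import arm
r=arm.get_image("wrist");pickle.dump(r,open("w4.pkl","wb"));print(arm.read_state()["position"])
cv2.imwrite("pics/w4.png",cv2.resize(r["image"][:,:,::-1],(800,600),interpolation=cv2.INTER_CUBIC))
E
```

```text
clock: 6.35
position: [610.3, -46.9, 144.2]
ee_rot: [1.0, 0.001, -0.0, -0.0]
contact_force: [0.4, -0.5, 0.1]
gripper_width: 20.7
grasp_force: 58.7
[610.42933286 -46.82568783 144.41084011]
```

View pics/w4.png

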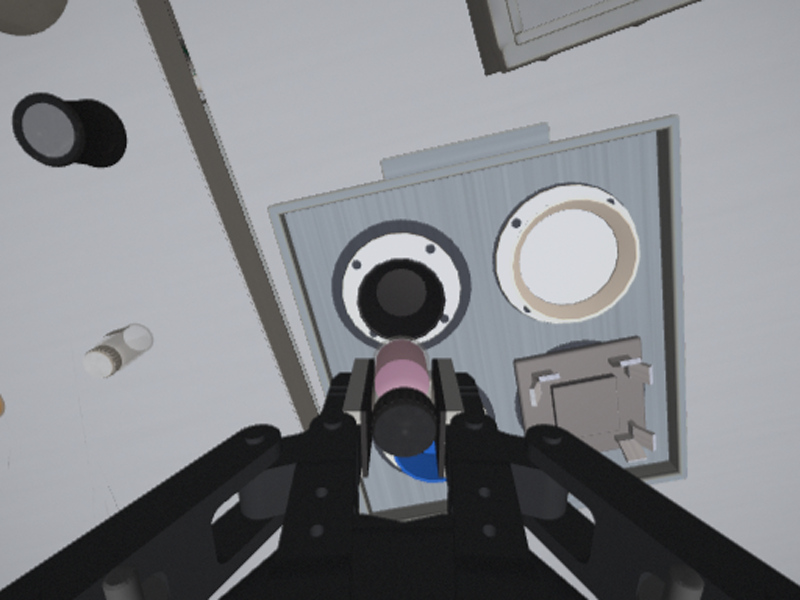

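```bash
python3 - <<'E'
from h import *
r=pickle.load(open("w4.pkl","rb"))
for n,u,v,z in [("blk rim",401.5,299.5,25),("blk floor",401,292,9),("cas floor",567.5,256,9),("cas rim",575,257,19),("cas flange",568,254,6),("chip pad",587,408,15)]: print(n,hit(r,u*S,v*S,z))
for a,b in [((381,0),(381,0)),]: pass
print("plate edge",hit(r,515*S,360*S,9),hit(r,641*S,337*S,9), "tray edge",hit(r,269*S,207*S,16),hit(r,678*S,117*S,16),hit(r,686*S,475*S,16))
E
```

```text
blk rim [610.4 -47.1  25. ]
blk floor [610.  -46.7   9. ]
cas floor [ 632.5 -145.     9. ]
cas rim [ 634.1 -145.5   19. ]
cas flange [ 633.1 -146.4    6. ]
chip pad [ 533.7 -167.1   15. ]
plate edge [ 564.8 -119.5    9. ] [ 580.9 -197.2    9. ] tray edge [661.3  26.6  16. ] [ 708.2 -191.4   16. ] [ 482.4 -240.8   16. ]
```

```bash
python3 -m pendant '[[0,0,0.015,0,0,0,0],[0,0,0.03,0,0,0,0],[0,0,0.02,0,0,0,0],[0,0,0.012,0,0,0,0],[0,0,0.007,0,0,0,0],[0,0,0.004,0,0,0,0],[0,0,0,0,0,0,0],[0,0,0,0,0,0,0]]'
```

```text
clock: 7.2
position: [611.7, -47.6, 57.2]
ee_rot: [1.0, 0.001, 0.001, -0.0]
contact_force: [0.6, -0.9, -0.0]
gripper_width: 20.6
grasp_force: 58.7
```

```bash
python3 -m pendant '[[-0.0012,-0.0007,0.0015,0,0,0,0],[0,0,0.001,0,0,0,0],[0,0,0.001,0,0,0,0],[0,0,0,0,0,0,0],[0,0,0,0,0,0,0]]'
```

```text
clock: 7.7
position: [610.3, -46.9, 54.7]
ee_rot: [1.0, 0.001, 0.001, 0.0]
contact_force: [-1.6, 1.9, 8.2]
gripper_width: 20.6
grasp_force: 59.6
```

```bash
python3 -m pendant '[[0,0,0,0,0,0,0.03],[0,0,0,0,0,0,0.045],[0,0,0,0,0,0,0.05],[0,0,-0.01,0,0,0,0.05],[0,0,-0.03,0,0,0,0.06],[0,0,-0.05,0,0,0,0.07],[0,0,-0.04,0,0,0,0.085],[0,0,0,0,0,0,0.085],[0,0,0,0,0,0,0.085]]'
python3 - <<'E'
from h import *
from bench import arm
r=arm.get_image("wrist");pickle.dump(r,open("w5.pkl","wb"));p=arm.read_state()["position"];print(p)
cv2.imwrite("pics/w5.png",r["image"][:,:,::-1])
print(np.array([529,234,0])-p)
E
```

```text
clock: 8.6
position: [610.2, -46.9, 184.6]
ee_rot: [1.0, 0.0, 0.002, -0.0]
contact_force: [-0.9, 0.1, -0.6]
gripper_width: 85.0
grasp_force: 0.0
[609.40134513 -47.01019372 182.91685877]
[ -80.40134513  281.01019372 -182.91685877]
```

View pics/w5.png

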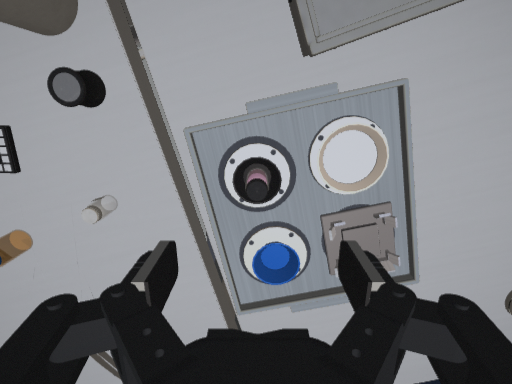

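```bash
python3 -m pendant '[[-0.005,-0.02,0,0,0,0,0.085],[-0.012,-0.042,0,0,0,0,0.085],[-0.013,-0.045,0,0,0,0,0.085],[-0.013,-0.045,0,0,0,0,0.085],[-0.013,-0.045,0,0,0,0,0.085],[-0.013,-0.045,0,0,0,0,0.085],[-0.011,-0.034,0,0,0,0,0.085],[0,-0.005,0.02,0,0,0,0.085],[0,0,0.03,0,0,0,0.085],[0,0,0.02,0,0,0,0.085],[0,0,0,0,0,0,0.085],[0,0,0,0,0,0,0.085]]'
python3 - <<'E'
from h import *
from bench import arm
r=pickle.load(open("w5.pkl","rb"));print("blue",hit(r,276,263,25),"cas",hit(r,349,155.5,9))
r=arm.get_image("wrist");pickle.dump(r,open("w6.pkl","wb"));p=arm.read_state()["position"];print(p)
im=r["image"];cv2.imwrite("pics/w6.png",im[:,:,::-1])
h=cv2.cvtColor(im,cv2.COLOR_RGB2HSV);m=cv2.inRange(h,(105,120,60),(125,255,255));m[:, :100]=0;m[:,400:]=0
n,l,st,c=cv2.connectedComponentsWithStats(m)
for i in range(1,n):
    if st[i,4]>100: print(st[i],c[i],hit(r,*c[i],52))
E
```

```text
clock: 9.85
position: [529.4, 233.6, 112.0]
ee_rot: [1.0, 0.001, -0.001, 0.001]
contact_force: [-0.4, 0.2, 0.7]
gripper_width: 85.2
grasp_force: 0.0
blue [512.8 -68.6  25. ] cas [ 633.2 -144.4    9. ]
[530.03027128 233.93210666 113.04702937]
[236 198  36  36 986] [253.53144016 215.78093306] [531.5 235.4  52. ]
```

```bash
python3 -m pendant '[[0.001,-0.001,0.02,0,0,0,0.085],[0,0,0.025,0,0,0,0.085],[0,0,0.013,0,0,0,0.085],[0,0,0.008,0,0,0,0.085],[0,0,0,0,0,0,0.085],[0,0,0,0,0,0,0.085],[0,0,0,0,0,0,0.05],[0,0,0,0,0,0,0.02],[0,0,0,0,0,0,0],[0,0,0,0,0,0,0],[0,0,0,0,0,0,0],[0,0,0,0,0,0,0]]'
```

```text
clock: 11.1
position: [531.0, 235.2, 47.5]
ee_rot: [1.0, 0.001, 0.0, -0.0]
contact_force: [-0.8, -0.2, 4.2]
gripper_width: 25.6
grasp_force: 59.0
```

```bash
python3 -m pendant '[[0,0,-0.01,0,0,0,0],[0,0,-0.02,0,0,0,0],[0,0,-0.03,0,0,0,0],[0,0,-0.03,0,0,0,0],[0,0,-0.01,0,0,0,0],[0,0,0,0,0,0,0],[0,0,0,0,0,0,0]]'
python3 -m pendant '[[-0.001,0.01,0,0,0,0,0],[-0.002,0.025,0,0,0,0,0],[-0.003,0.04,0,0,0,0,0],[-0.003,0.04,0,0,0,0,0],[-0.003,0.04,0,0,0,0,0],[-0.003,0.04,0,0,0,0,0],[-0.003,0.04,0,0,0,0,0],[0,0.035,0,0,0,0,0],[0,0.02,0,0,0,0,0],[0,0.01,0,0,0,0,0],[0,0.004,0,0,0,0,0],[0,0,0,0,0,0,0]]'
python3 - <<'E'
from h import *
from bench import arm
r=arm.get_image("wrist");pickle.dump(r,open("w7.pkl","wb"));p=arm.read_state()["position"];print(p)
cv2.imwrite("pics/w7.png",cv2.resize(r["image"][:,:,::-1],(800,600),interpolation=cv2.INTER_CUBIC))
E
```

```text
clock: 11.8
position: [529.8, 234.4, 145.7]
ee_rot: [1.0, 0.0, -0.001, 0.0]
contact_force: [-0.3, -0.0, -0.6]
gripper_width: 25.4
grasp_force: 59.1
clock: 13.0
position: [512.6, -69.2, 146.3]
ee_rot: [1.0, 0.0, -0.001, 0.0]
contact_force: [0.7, -0.8, 0.0]
gripper_width: 25.7
grasp_force: 59.1
[512.80789493 -68.72842812 146.43311613]
```

View pics/w7.png

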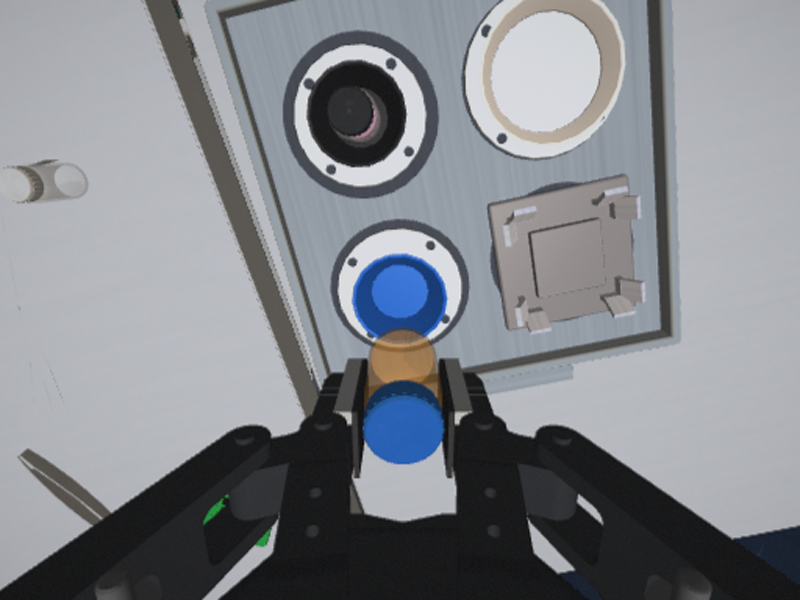

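```bash
python3 - <<'E'
from h import *
r=pickle.load(open("w7.pkl","rb"))
for n,u,v,z in [("blue rim",399.5,298,25),("blue floor",400,291,9),("cas floor",545,71.5,9),("pad",568,258.5,15),("plate",569,252,9)]: print(n,hit(r,u*S,v*S,z))
P=[hit(r,u*S,v*S,9) for u,v in [(488,203),(627,175),(511,330)]];print(P,np.degrees(np.arctan2(P[1][0]-P[0][0],P[0][1]-P[1][1])),np.degrees(np.arctan2(P[0][1]-P[2][1],P[0][0]-P[2][0])))
E
python3 -m pendant '[[0,0,0.015,0,0,0,0],[0,0,0.03,0,0,0,0],[0,0,0.02,0,0,0,0],[0,0,0.012,0,0,0,0],[0,0,0.006,0,0,0,0],[0,0,0.003,0,0,0,0],[0,0,0,0,0,0,0],[0,0,0,0,0,0,0]]'
```

```text
blue rim [513.  -68.3  25. ]
blue floor [512.3 -68.5   9. ]
cas floor [ 633.3 -144.9    9. ]
pad [ 534.1 -166.4   15. ]
plate [ 536.7 -168.8    9. ]
[array([ 565.2, -119. ,    9. ]), array([ 580.8, -196.3,    9. ]), array([ 486.8, -138.2,    9. ])] 11.409676331625612 13.760785111791225
clock: 13.85
position: [513.5, -69.0, 61.6]
ee_rot: [1.0, 0.001, 0.001, -0.0]
contact_force: [0.5, 0.2, -0.7]
gripper_width: 25.4
grasp_force: 59.1
```

```bash
python3 -m pendant '[[-0.0005,-0.0005,0.0015,0,0,0,0],[0,0,0.0015,0,0,0,0],[0,0,0.0015,0,0,0,0],[0,0,0,0,0,0,0],[0,0,0,0,0,0,0]]'
```

```text
clock: 14.35
position: [512.7, -68.6, 57.4]
ee_rot: [1.0, 0.001, 0.0, 0.0]
contact_force: [-1.5, 0.7, 7.6]
gripper_width: 25.5
grasp_force: 59.9
```

```bash
python3 -m pendant '[[0,0,0,0,0,0,0.035],[0,0,0,0,0,0,0.05],[0,0,0,0,0,0,0.055],[0,0,-0.01,0,0,0,0.055],[0,0,-0.03,0,0,0,0.06],[0,0,-0.05,0,0,0,0.07],[0,0,-0.04,0,0,0,0.085],[0,0,0,0,0,0,0.085]]'
python3 -m pendant '[[-0.005,0.02,0,0,0,0,0.085],[-0.009,0.045,0,0,0,0,0.085],[-0.01,0.045,0,0,0,0,0.085],[-0.01,0.045,0,0,0,0,0.085],[-0.01,0.045,0,0,0,0,0.085],[-0.01,0.045,0,0,0,0,0.085],[-0.009,0.04,0,0,0,0,0.085],[0,0.025,0,0,0,0,0.085],[0,0,0,0,0,0,0.085],[0,0,0,0,0,0,0.085]]'
python3 - <<'E'
from h import *
from bench import arm
r=arm.get_image("wrist");pickle.dump(r,open("w8.pkl","wb"));t=arm.get_image("top");p=arm.read_state()["position"];print(p)
b=cv2.resize(t["image"][115:235,225:345],(400,400),interpolation=cv2.INTER_CUBIC)
cv2.imwrite("pics/w8.png",np.hstack([cv2.resize(r["image"][100:350,130:380],(400,400),interpolation=cv2.INTER_CUBIC),b])[:,:,::-1])
E
```

```text
clock: 15.15
position: [516.1, -68.5, 193.3]
ee_rot: [1.0, 0.001, 0.007, -0.0]
contact_force: [1.0, -0.0, 0.2]
gripper_width: 85.2
grasp_force: 0.0
clock: 16.15
position: [449.1, -378.8, 185.7]
ee_rot: [1.0, -0.0, -0.0, -0.0]
contact_force: [0.4, -0.9, -0.4]
gripper_width: 85.1
grasp_force: 0.0
[ 449.59909845 -377.83592278  186.15413677]
```

View pics/w8.png

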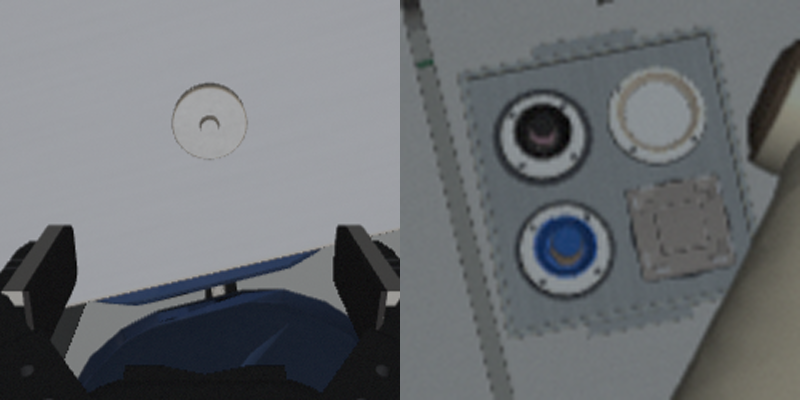

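```bash
python3 - <<'E'
from h import *
r=pickle.load(open("w8.pkl","rb"))
print(hit(r,261.3,176.9,25),hit(r,260.6,178.8,33))
E
python3 -m pendant '[[0,0,0.025,0,0,0,0.085],[0,0,0.045,0,0,0,0.085],[0,0,0.04,0,0,0,0.085],[0,0,0.02,0,0,0,0.085],[0,0,0.01,0,0,0,0.085],[0,0,0,0,0,0,0.085],[0,0,0,0,0,0,0.085]]'
```

```text
[ 451.7 -383.3   25. ] [ 451.9 -382.5   33. ]
clock: 16.95
position: [450.8, -378.7, 47.6]
ee_rot: [1.0, 0.001, 0.001, 0.001]
contact_force: [0.1, -0.9, 0.7]
gripper_width: 85.1
grasp_force: 0.0
```

```bash
python3 -m pendant '[[0.001,0.004,0.004,0,0,0,0.085],[0,0,0.004,0,0,0,0.085],[0,0,0,0,0,0,0.075],[0,0,0,0,0,0,0.06],[0,0,0,0,0,0,0.04],[0,0,0,0,0,0,0.04],[0,0,0,0,0,0,0.04],[0,0,0,0,0,0,0.04],[0,0,0,0,0,0,0.04]]'
```

```text
clock: 17.85
position: [451.1, -382.9, 39.1]
ee_rot: [1.0, 0.001, 0.0, 0.0]
contact_force: [-1.4, 0.1, 5.2]
gripper_width: 46.1
grasp_force: 61.5
```

```bash
python3 -m pendant '[[0,0,-0.01,0,0,0,0.04],[0,0,-0.02,0,0,0,0.04],[0,0,-0.03,0,0,0,0.04],[0,0,-0.03,0,0,0,0.04],[0,0,-0.01,0,0,0,0.04],[0,0,0,0,0,0,0.04],[0,0,0,0,0,0,0.04]]'
python3 -m pendant '[[0.008,-0.01,0,0,0,0,0.04],[0.018,-0.022,0,0,0,0,0.04],[0.025,-0.032,0,0,0,0,0.04],[0.025,-0.033,0,0,0,0,0.04],[0.025,-0.033,0,0,0,0,0.04],[0.025,-0.033,0,0,0,0,0.04],[0.025,-0.033,0,0,0,0,0.04],[0.018,-0.022,0,0,0,0,0.04],[0.01,-0.013,0,0,0,0,0.04],[0.003,-0.007,0,0,0,0,0.04],[0,0,0,0,0,0,0.04],[0,0,0,0,0,0,0.04]]'
python3 - <<'E'
from h import *
from bench import arm
r=arm.get_image("wrist");pickle.dump(r,open("w9.pkl","wb"));p=arm.read_state()["position"];print(p)
cv2.imwrite("pics/w9.png",cv2.resize(r["image"][:,:,::-1],(800,600),interpolation=cv2.INTER_CUBIC))
E
```

```text
clock: 18.55
position: [450.0, -382.1, 137.2]
ee_rot: [1.0, 0.0, -0.001, -0.001]
contact_force: [0.4, -1.3, -0.6]
gripper_width: 45.5
grasp_force: 61.4
clock: 19.75
position: [631.6, -145.2, 137.9]
ee_rot: [1.0, -0.0, -0.001, -0.0]
contact_force: [-0.1, -0.2, -0.9]
gripper_width: 45.3
grasp_force: 61.4
[ 631.62038819 -145.51718841  138.18234572]
```

View pics/w9.png

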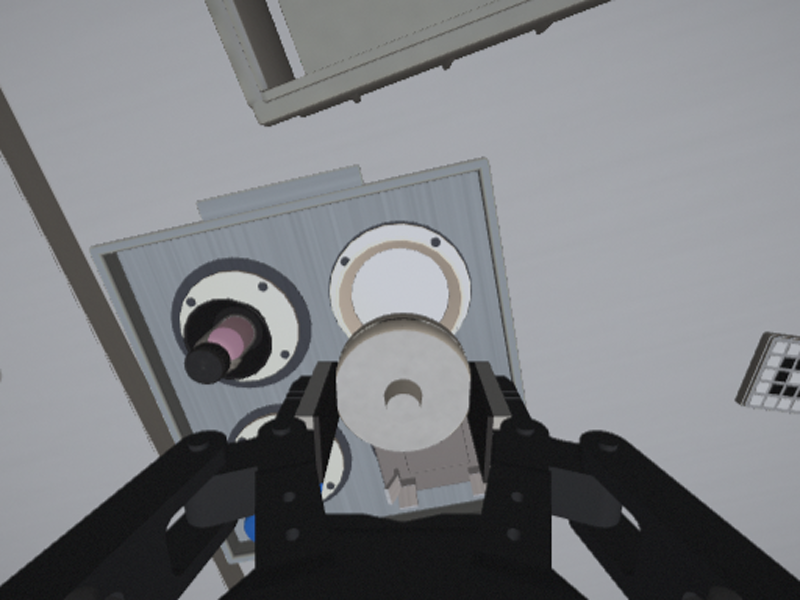

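```bash
python3 - <<'E'
from h import *
r=pickle.load(open("w9.pkl","rb"))
print(hit(r,403.5*S,385*S,124),hit(r,403*S,395*S,132), hit(r,400*S,292*S,19))
E
python3 -m pendant '[[0.0015,0,0.015,0,0,0,0.04],[0,0,0.03,0,0,0,0.04],[0,0,0.02,0,0,0,0.04],[0,0,0.01,0,0,0,0.04],[0,0,0.006,0,0,0,0.04],[0,0,0.003,0,0,0,0.04],[0,0,0,0,0,0,0.04],[0,0,0,0,0,0,0.04]]'
```

```text
[ 635.7 -146.3  124. ] [ 636.6 -146.2  132. ] [ 636.3 -144.6   19. ]
clock: 20.6
position: [634.6, -144.6, 55.3]
ee_rot: [1.0, 0.001, 0.001, 0.0]
contact_force: [1.3, 0.6, -1.1]
gripper_width: 45.8
grasp_force: 61.4
```

```bash
python3 -m pendant '[[-0.001,-0.0005,0.002,0,0,0,0.04],[0,0,0.002,0,0,0,0.04],[0,0,0.0015,0,0,0,0.04],[0,0,0.001,0,0,0,0.04],[0,0,0,0,0,0,0.04],[0,0,0,0,0,0,0.04]]'
```

```text
clock: 21.2
position: [633.4, -143.9, 50.0]
ee_rot: [1.0, 0.001, 0.001, 0.0]
contact_force: [-2.8, 2.1, 8.9]
gripper_width: 45.9
grasp_force: 62.4
```

```bash
python3 -m pendant '[[0,0,0,0,0,0,0.055],[0,0,0,0,0,0,0.065],[0,0,0,0,0,0,0.075],[0,0,-0.01,0,0,0,0.08],[0,0,-0.03,0,0,0,0.085],[0,0,-0.05,0,0,0,0.085],[0,0,-0.04,0,0,0,0.085],[0,0,0,0,0,0,0.085],[0,0,0,0,0,0,0.085]]'
python3 - <<'E'
from h import *
from bench import arm
r=arm.get_image("wrist");pickle.dump(r,open("w10.pkl","wb"));s=arm.get_image("side");p=arm.read_state()["position"];print(p)
b=cv2.resize(s["image"][170:220,190:275],(442,260),interpolation=cv2.INTER_CUBIC)
a=cv2.resize(r["image"],(640,480),interpolation=cv2.INTER_CUBIC)[:340]
m=np.zeros((600,640,3),np.uint8);m[:340]=a;m[340:,:442]=b
cv2.imwrite("pics/w10.png",m[:,:,::-1])
E
```

```text
clock: 22.1
position: [633.4, -143.9, 179.7]
ee_rot: [1.0, 0.0, 0.002, -0.0]
contact_force: [0.2, -0.0, -0.5]
gripper_width: 84.9
grasp_force: 0.0
[ 632.1536808  -143.90856233  176.84249557]
```

View pics/w10.png

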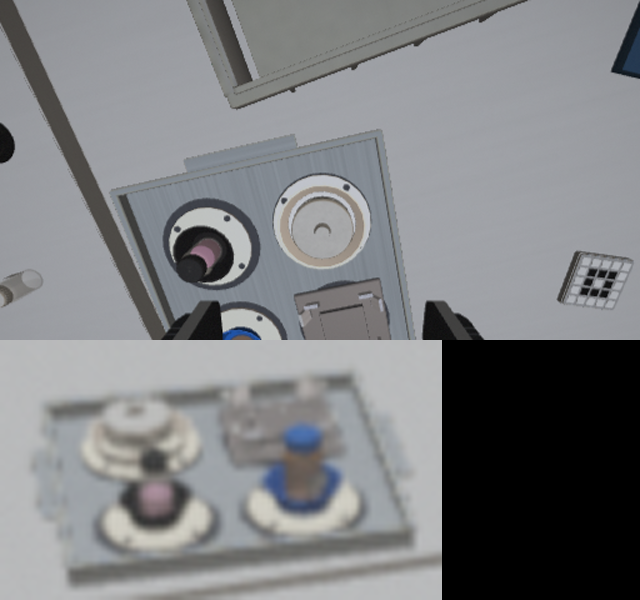

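```bash
python3 -m pendant '[[0,-0.02,0,0,0,0,0.085],[0.001,-0.04,0,0,0,0,0.085],[0.001,-0.045,0,0,0,0,0.085],[0.001,-0.045,0,0,0,0,0.085],[0.001,-0.045,0,0,0,0,0.085],[0.001,-0.045,0,0,0,0,0.085],[0,-0.045,0,0,0,0,0.085],[0,-0.045,0,0,0,0,0.085],[0,-0.035,0,0,0,0,0.085],[0,-0.016,0,0,0,0,0.085],[0,0,0,0,0,0,0.085],[0,0,0,0,0,0,0.085]]'
cat > chip.py <<'E'
from h import *
from bench import arm
import sys
def chip(c,zs=(8,0)):
    r=arm.get_image("wrist");s=arm.read_state();p=s["position"]
    ax=Ro.from_quat(s["ee_rot"]).as_matrix()[:,0]
    print("tcp",np.round(p,1),"yaw",round(np.degrees(np.arctan2(ax[1],ax[0])),2),"F",np.round(s["contact_force"],1))
    im=r["image"];g=cv2.cvtColor(im,cv2.COLOR_RGB2GRAY)
    u,v=proj(r,c);m=(g<75).astype(np.uint8)
    w=np.zeros_like(m);w[max(0,int(v)-60):int(v)+60,int(u)-60:int(u)+60]=1;m*=w
    m=cv2.morphologyEx(m,cv2.MORPH_CLOSE,np.ones((9,9),np.uint8))
    n,l,st,ce=cv2.connectedComponentsWithStats(m)
    for i in range(1,n):
        if st[i,4]<300: continue
        cn=cv2.findContours((l==i).astype(np.uint8),cv2.RETR_EXTERNAL,cv2.CHAIN_APPROX_NONE)[0][0]
        pts=np.array([hit(r,*q[0],8)[:2] for q in cn],np.float32)
        print(st[i],"rect z8",cv2.minAreaRect(pts))
    return r
E
python3 - <<'E'
from chip import *
t=pickle.load(open("im0.pkl","rb"))["top"]
print("bottle",hit(t,318*S,160*S,0),hit(t,305*S,125*S,170))
P=[hit(t,150+(u-400)/4,120+v/4,8)[:2] for u,v in [(443,60),(513,65),(508,132),(438,127)]]
print(np.array(P).tolist(),[np.degrees(np.arctan2(*(P[i]-P[i-1])[::-1])) for i in range(4)])
r=chip([637.5,237.4,8]);pickle.dump(r,open("w11.pkl","wb"));cv2.imwrite("pics/w11.png",r["image"][:,:,::-1])
E
```

```text
clock: 23.4
position: [637.2, 236.3, 176.5]
ee_rot: [1.0, 0.0, -0.001, 0.001]
contact_force: [0.1, -0.3, 0.9]
gripper_width: 84.7
grasp_force: 0.0
bottle [767.1 144.5   0. ] [769.4 143.2 170. ]
[[664.0, 262.8], [661.4, 211.9], [611.9, 212.9], [614.5, 263.6]] [np.float64(-0.9259117864000833), np.float64(-92.92415844290582), np.float64(178.8426669318705), np.float64(87.06432655357881)]
tcp [637.4 235.7 176.9] yaw -0.0 F [0.8 0.7 0.3]
[ 230  151   49   47 2218] rect z8 ((639.8250122070312, 239.45120239257812), (50.242305755615234, 50.58562088012695), 88.74371337890625)
```

```bash
python3 -m pendant '[[0.002,-0.003,0.02,0,0,0,0.085],[0,0,0.04,0,0,1.3,0.085],[0,0,0.04,0,0,0,0.085],[0,0,0.02,0,0,0,0.085],[0,0,0.01,0,0,0,0.085],[0,0,0.008,0,0,0,0.085],[0,0,0,0,0,0,0.085],[0,0,0,0,0,0,0.085]]'
python3 - <<'E'
from chip import *
r=chip([639.3,238.5,8]);cv2.imwrite("pics/w12.png",r["image"][:,:,::-1])
E
```

```text
clock: 24.25
position: [640.5, 240.1, 41.2]
ee_rot: [1.0, -0.011, 0.001, -0.001]
contact_force: [-0.1, -0.3, 0.4]
gripper_width: 85.1
grasp_force: 0.0
tcp [640.5 240.3  41.4] yaw -1.24 F [ 0.3  0.5 -1. ]
[ 214  196   88   79 4077] rect z8 ((640.4515991210938, 239.42544555664062), (50.20569610595703, 51.80265808105469), 88.79796600341797)
```

```bash
python3 -m pendant '[[0,0.0007,0,0,0,0,0.075],[0,0,0,0,0,0,0.063],[0,0,0,0,0,0,0.06],[0,0,0.005,0,0,0,0.06],[0,0,0.004,0,0,0,0.06],[0,0,0,0,0,0,0.06],[0,0,0,0,0,0,0.06]]'; python3 -m pendant '[[0,0,0.003,0,0,0,0.06],[0,0,0.002,0,0,0,0.06],[0,0,0,0,0,0,0.06],[0,0,0,0,0,0,0.06]]'
```

```text
clock: 25.0
position: [639.5, 239.2, 30.4]
ee_rot: [1.0, -0.011, -0.0, 0.0]
contact_force: [0.1, -0.7, -0.3]
gripper_width: 60.0
grasp_force: 0.0
clock: 25.4
position: [639.6, 239.3, 25.7]
ee_rot: [1.0, -0.011, -0.0, 0.0]
contact_force: [0.7, -0.1, -0.2]
gripper_width: 60.0
grasp_force: 0.0
```

```bash
python3 -m pendant '[[0,0,0.002,0,0,0,0.06],[0,0,0.001,0,0,0,0.06],[0,0,0,0,0,0,0.06],[0,0,0,0,0,0,0.06]]'
```

```text
clock: 25.8
position: [639.6, 239.3, 22.8]
ee_rot: [1.0, -0.011, -0.0, 0.0]
contact_force: [-0.6, 0.9, 0.2]
gripper_width: 59.9
grasp_force: 0.0
```

```bash
python3 -m pendant '[[0,0,0,0,0,0,0.055],[0,0,0,0,0,0,0.048],[0,0,0,0,0,0,0.04],[0,0,0,0,0,0,0.04],[0,0,0,0,0,0,0.04],[0,0,0,0,0,0,0.04]]'
python3 - <<'E'
from chip import *
r=chip([639.5,239.3,8]);pickle.dump(r,open("w13.pkl","wb"))
E
```

```text
clock: 26.4
position: [640.1, 239.5, 23.5]
ee_rot: [1.0, -0.011, 0.001, -0.0]
contact_force: [-0.4, 1.0, 4.5]
gripper_width: 49.0
grasp_force: 66.8
tcp [640.  239.6  23.5] yaw -1.23 F [-0.5  0.7  4.8]
[ 196  205  120  107 6963] rect z8 ((634.2138671875, 240.12826538085938), (69.21416473388672, 65.85364532470703), 88.83084106445312)
```

```bash
python3 -m pendant '[[0,0,-0.01,0,0,0,0.04],[0,0,-0.02,0,0,0,0.04],[0,0,-0.03,0,0,0,0.04],[0,0,-0.035,0,0,0,0.04],[0,0,-0.015,0,0,0,0.04],[0,0,0,0,0,0,0.04],[0,0,0,0,0,0,0.04]]'
python3 - <<'E'
from chip import *
r=arm.get_image("wrist");s=arm.read_state();print(s["position"],s["gripper_width"],s["grasp_force"])
cv2.imwrite("pics/w14.png",r["image"][:,:,::-1]);t=arm.get_image("top")
u,v=proj(t,[638,238,8]).astype(int);print(cv2.cvtColor(t["image"],cv2.COLOR_RGB2GRAY)[v-8:v+9:4,u-8:u+9:4])
g=cv2.cvtColor(r["image"],cv2.COLOR_RGB2GRAY);z=s["position"][2]-23.5+8
for dx in (-20,-10,0,10,20,30): u,v=proj(r,[640+dx,239.5,z]).astype(int);print(dx,u,v,g[v,u-30:u+31:10])
E
```

```text
clock: 27.15
position: [638.7, 238.9, 131.5]
ee_rot: [1.0, -0.011, -0.001, 0.0]
contact_force: [-0.4, -0.6, -0.7]
gripper_width: 48.5
grasp_force: 64.1
[638.37396911 238.73771139 130.67653348] 48.478848419164244 64.05041456222534
[[ 43  24  50  14  96]
 [107 103  69 122 121]
 [ 78  76  61 122 123]
 [121 120 120 120 121]
 [121 121 121 122 123]]
-20 255 280 [193 188 194 194  63 193 147]
-10 255 264 [178  22  24  24  38  22  75]
0 255 248 [120  29  25 153  54  25  39]
10 254 232 [117  27  27  26  34  31  40]
20 254 214 [37 38 39 38 38 37 34]
30 253 196 [173 174 174 175 173 175 174]
```

```bash
python3 -m pendant '[[-0.003,0.012,0,0,0,0,0.04],[-0.007,0.03,0,0,0,0,0.04],[-0.01,0.043,0,0,0,0,0.04],[-0.01,0.045,0,0,0,0,0.04],[-0.01,0.045,0,0,0,0,0.04],[-0.01,0.045,0,0,0,0,0.04],[-0.01,0.045,0,0,0,0,0.04],[-0.01,0.045,0,0,0,0,0.04],[-0.01,0.045,0,0,0,0,0.04],[-0.01,0.035,0,0,0,0,0.04],[-0.005,0.018,0,0,0,0,0.04],[0,0,0,0,0,0,0.04]]'
python3 -m pendant '[[0,0,0,0,0,-3.7,0.04],[0,0,0,0,0,-5,0.04],[0,0,0,0,0,-5,0.04],[0,0,0,0,0,0,0.04],[0,0,0,0,0,0,0.04],[0,0,0,0,0,0,0.04]]'
python3 - <<'E'
from chip import *
r=arm.get_image("wrist");pickle.dump(r,open("w15.pkl","wb"));s=arm.read_state();print(s["position"],s["ee_rot"],s["gripper_width"])
cv2.imwrite("pics/w15.png",cv2.resize(r["image"][:,:,::-1],(800,600),interpolation=cv2.INTER_CUBIC))
E
```

```text
clock: 28.45
position: [533.6, -169.1, 131.8]
ee_rot: [1.0, -0.013, -0.001, -0.0]
contact_force: [-1.0, -0.5, 0.0]
gripper_width: 48.8
grasp_force: 64.1
clock: 29.05
position: [535.7, -166.3, 132.6]
ee_rot: [0.994, 0.108, -0.0, -0.0]
contact_force: [0.8, 0.8, 0.6]
gripper_width: 49.1
grasp_force: 64.0
[ 535.69932874 -166.30105558  132.64569536] [ 9.94132614e-01  1.08167992e-01 -1.73057307e-04 -4.29323457e-05] 48.73474590233249
```

View pics/w15.png

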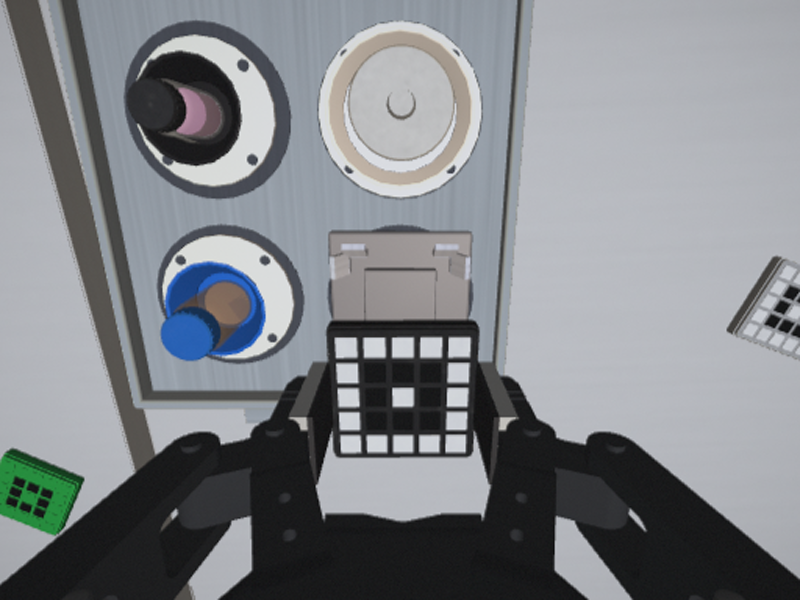

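```bash
python3 - <<'E'
from chip import *
r=pickle.load(open("w15.pkl","rb"))
s=arm.read_state();p=np.array(s["position"]);R=Ro.from_quat(s["ee_rot"]).as_matrix()
for n,u,v,z in [("plate back",400.3,232,9),("pad back",400.5,269,15),("plate L",329,232,9),("plate R",472,232,9),("padL",365,269,15),("padR",436,269,15),("tray front",403.5,457,117),("tray backtop",403,328,117),("tray FL",334,457,117),("tray FR",473,457,117),("tabL",354,247,27),("tabR",451,247,27)]:
    h=hit(r,u*S,v*S,z);print(n,h,"tool",(R.T@(h-p)).round(1))
E
```

```text
plate back [ 572.6 -157.6    9. ] tool [ 37.9  -0.5 123.6]
pad back [ 553.5 -162.    15. ] tool [ 18.3  -0.4 117.6]
plate L [ 564.1 -119.     9. ] tool [ 38.  -40.1 123.6]
plate R [ 581.2 -196.4    9. ] tool [ 38.   39.2 123.6]
padL [ 549.3 -142.7   15. ] tool [ 18.4 -20.1 117.6]
padR [ 557.8 -181.2   15. ] tool [ 18.4  19.3 117.6]
tray front [ 510.2 -173.   117. ] tool [-26.3   1.1  15.7]
tray backtop [ 559.4 -162.   117. ] tool [24.1  0.9 15.6]
tray FL [ 504.8 -148.4  117. ] tool [-26.3 -24.1  15.7]
tray FR [ 515.7 -197.7  117. ] tool [-26.3  26.4  15.7]
tabL [ 562.8 -135.3   27. ] tool [ 33.2 -24.4 105.6]
tabR [ 573.6 -184.4   27. ] tool [ 33.2  25.8 105.6]
```

```bash
python3 -m pendant '[[-0.0007,-0.0014,0.015,0,0,0,0.04],[0,0,0.03,0,0,0,0.04],[0,0,0.02,0,0,0,0.04],[0,0,0.01,0,0,0,0.04],[0,0,0.006,0,0,0,0.04],[0,0,0.004,0,0,0,0.04],[0,0,0,0,0,0,0.04],[0,0,0,0,0,0,0.04],[0,0,0,0,0,0,0.04]]'
```

```text
clock: 30.0
position: [535.3, -165.4, 48.6]
ee_rot: [0.994, 0.108, 0.001, 0.0]
contact_force: [-0.1, 0.3, -0.3]
gripper_width: 48.9
grasp_force: 64.1
```

```bash
python3 -m pendant '[[-0.0005,0,0.002,0,0,0,0.04],[0,0,0.002,0,0,0,0.04],[0,0,0.002,0,0,0,0.04],[0,0,0.0015,0,0,0,0.04],[0,0,0,0,0,0,0.04],[0,0,0,0,0,0,0.04]]'
```

```text
clock: 30.6
position: [534.3, -165.4, 40.2]
ee_rot: [0.994, 0.109, -0.0, 0.0]
contact_force: [0.1, -0.3, -1.0]
gripper_width: 48.8
grasp_force: 64.1
```

```bash
python3 -m pendant '[[0,0,0.001,0,0,0,0.04],[0,0,0.001,0,0,0,0.04],[0,0,0,0,0,0,0.04],[0,0,0,0,0,0,0.04]]'
```

```text
clock: 31.0
position: [534.5, -165.4, 39.4]
ee_rot: [0.994, 0.109, 0.0, 0.0]
contact_force: [-2.4, 1.3, 6.0]
gripper_width: 48.3
grasp_force: 64.7
```

```bash
python3 -m pendant '[[0,0,0,0,0,0,0.052],[0,0,0,0,0,0,0.06],[0,0,0,0,0,0,0.065],[0,0,0,0,0,0,0.065],[0,0,-0.01,0,0,0,0.065],[0,0,-0.03,0,0,0,0.07],[0,0,-0.05,0,0,0,0.08],[0,0,-0.05,0,0,0,0.085],[0,0,0,0,0,0,0.085],[0,0,0,0,0,0,0.085]]'
python3 - <<'E'
from chip import *
r=chip([534.5,-166.5,23]);pickle.dump(r,open("w16.pkl","wb"))
im=r["image"];s=arm.read_state();p=np.array(s["position"]);R=Ro.from_quat(s["ee_rot"]).as_matrix()
g=cv2.cvtColor(im,cv2.COLOR_RGB2GRAY);m=(g<60).astype(np.uint8)
u,v=proj(r,[534.5,-166.5,23]);print(u,v);w=np.zeros_like(m);w[int(v)-35:int(v)+35,int(u)-35:int(u)+35]=1
m=cv2.morphologyEx(m*w,cv2.MORPH_CLOSE,np.ones((9,9),np.uint8))
n,l,st,ce=cv2.connectedComponentsWithStats(m);i=1+st[1:,4].argmax()
cn=cv2.findContours((l==i).astype(np.uint8),0,1)[0][0];print(st[i])
for z in (23,15): print(z,cv2.minAreaRect(np.array([hit(r,*q[0],z)[:2] for q in cn],np.float32)))
E
```

```text
clock: 32.0
position: [534.8, -165.4, 180.6]
ee_rot: [0.994, 0.108, 0.002, 0.0]
contact_force: [-1.2, 0.3, -0.4]
gripper_width: 85.3
grasp_force: 0.0
tcp [ 533.9 -165.3  178.8] yaw 12.43 F [-0.2 -0.7  0.1]
[ 232  157   51   48 2370] rect z8 ((530.6433715820312, -167.2127685546875), (52.74942398071289, 53.969757080078125), 12.504342079162598)
[197 221 111  12 342] rect z8 ((476.5301818847656, -172.62269592285156), (13.691762924194336, 125.8497543334961), 12.804283142089844)
257.7 181.4
[ 233  157   50   48 2354]
23 ((534.7178955078125, -166.15750122070312), (50.03023147583008, 50.2258415222168), 12.48078727722168)
15 ((532.5379028320312, -166.66424560546875), (51.4886360168457, 51.69929504394531), 12.464909553527832)
```

```bash
python3 -c "
from bench import arm
print(arm.job_done())"
```

```text
the job is handed in; nothing more can be done
None
```

I packed all four items in the order asked and handed the job in at about 32 s: pink vial in the black cup, amber vial in the blue cup, filter cassette in the white cup and black chip tray in the grey nest. The last pictures showed the vials and cassette upright and seated, image measurement put the chip tray centred and square in its nest, and I never touched the empty vial or the white tray.

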